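# Energise the loaded station of a spark plug tester with its spring-return key

### The job

A spark plug is fitted in one of the two stations on top of the plug tester; the other station carries only a low blanking cap. Take the big key with the rectangular bow out of the key block, push it fully home in the key switch in front of the fitted plug, working it past the sticky pins without ramming it, then turn it a quarter clockwise (seen from above). The switch springs back, so finish while still holding the key turned; do not turn the other station's switch, leave the round-bowed key in the block, and do not disturb the other things lying about.

Things in the scene. Friction and masses are not known exactly. Their poses are not given: they have to be found in the camera images.
- key_bow (a point): centre of the bow of the big steel key that is to be used. The bow is an upright flat plate 30 mm wide (x), 9 mm thick (y), 36 mm tall (z); pinch it across its thickness from above. x along bow and blade width, y across the thickness, z up. It starts upright in the key block, blade down (24.5 mm deep), and lifts straight out. Mass about 60 g
- key_seat (a point): point on the key's axis at the underside of its round shoulder (22 mm across, 4 mm high), 30 mm below the bow's centre; same axes as the bow. The blade, 12 mm wide (x), 5 mm thick (y), reaches 24.5 mm down, the last 2.5 mm a 45-degree wedge across the thickness. Fully home when this point meets the keyway mouth; fits either way round (half turn)
- round_key_bow (a point): centre of the bow of another key, not used: a small round bow 20 mm across and 5 mm thick, 20 mm above its shoulder. It stands in the other slot of the key block
- key_block: fixed grey block 130 x 60 x 36 mm with two slots 70 mm apart along its x axis; either key may stand in either slot. Origin at the centre of its underside
- tester: fixed white plug tester, case 220 x 300 x 120 mm (x, y, z); origin at the centre of its underside. Its front (-x side) faces the robot. Two stations 160 mm apart along y, each with a key switch 50 mm in front of the middle and a plug socket 105 mm behind that key switch
- socket_left (a point): top centre of the left station's plug socket (tester's +y side), 134 mm above the bench; belongs to the left key switch
- socket_right (a point): top centre of the right station's plug socket (tester's -y side), 134 mm above the bench; belongs to the right key switch
- plug_mid (a point): middle of the fitted spark plug, which stands screwed into one of the two sockets, 58 mm tall above the socket, 23 mm across, white ceramic upper part (fixed); 29 mm above the socket's top
- blank_mid (a point): middle of the blanking cap in the other socket, 26 mm across, 12 mm tall (fixed)
- lock_left_mouth (a point): centre of the keyway mouth in the left key switch's brass barrel, at the barrel's face: 156 mm above the bench; the steel ring round it, 44 mm across with a 31 mm opening, stands 1 mm higher. z up on the barrel's axis, x along the keyway's long side; turns with the barrel. Keyway 14 x 6.5 mm, mouth chamfered 2.5 mm, 30 mm deep, entered straight down. Has two sticky pins (see the lock_right joint)
- lock_right_mouth (a point): centre of the keyway mouth in the right key switch's brass barrel, at the barrel's face: 156 mm above the bench; the steel ring round it, 44 mm across with a 31 mm opening, stands 1 mm higher. z up on the barrel's axis, x along the keyway's long side; turns with the barrel. Keyway 14 x 6.5 mm, mouth chamfered 2.5 mm, 30 mm deep, entered straight down. Has two sticky pins (see the lock_right joint)
- lock_left (a joint): angle of the left barrel, rad: 0 at rest, growing clockwise seen from above, stop at 1.62; springs back to 0 when let go (0.03 N m at 0, 0.1 at a quarter). Key play 0.12 rad: the key turns that much further. Like the right switch in all else, pins included
- lock_right (a joint): angle of the right barrel, rad: 0 at rest, growing clockwise seen from above, stop at 1.62; springs back to 0 when let go (0.03 N m at 0, 0.1 at a quarter). Key play 0.12 rad: the key turns that much further. Each keyway has two pins, 8 and 15 mm down in opposite long walls, 2 mm into the blade's way; the wedge tip pushes each aside (about 10 to 25 N, less if the bow is rocked 2 mm sideways) and it stays
- deep_socket: bystander: steel deep socket 25 mm across, 50 mm tall, standing on the tester's top between the two plug sockets; origin at the centre of its underside
- meter: bystander: grey hand meter lying flat, 85 x 170 x 36 mm; origin at the centre of its underside
- tape: bystander: roll of black tape lying flat, 90 mm across, 19 mm high; origin at the centre of its underside
- jar: bystander: closed jar 64 mm across, 85 mm tall; origin at the centre of its underside
- driver: bystander: screwdriver lying on the bench; origin under its middle
- spare_plug: bystander: spare spark plug lying on the bench, 76 mm long, 23 mm thick; origin on its axis
- carton: bystander: small carton 50 x 90 x 45 mm; origin at the centre of its underside
There are look-alikes about, which are no part of the job. What is shaped like the part that bears key_bow but purple is not meant.

How it is judged:
On the way, in this order (a step that is already met when the one before it is completed fails the run):
1. the big key is drawn out of the block (height (world z) of key_seat above 0.08 m), for 0.1 s.
2. the key is fully home in the loaded station's key switch, not yet turned (((horizontal distance between plug_mid and socket_left below 0.03 m and horizontal distance between key_seat and lock_left_mouth below 0.003 m and z of key_seat in the frame of lock_left_mouth between -0.003 and 0.003 m and angle between the x axis of key_seat and the x axis of lock_left_mouth, either way round below 0.3 rad and value of joint lock_left below 0.35 rad) or (horizontal distance between plug_mid and socket_right below 0.03 m and horizontal distance between key_seat and lock_right_mouth below 0.003 m and z of key_seat in the frame of lock_right_mouth between -0.003 and 0.003 m and angle between the x axis of key_seat and the x axis of lock_right_mouth, either way round below 0.3 rad and value of joint lock_right below 0.35 rad))), for 0.2 s.
3. the key switch is turned a quarter clockwise (((horizontal distance between plug_mid and socket_left below 0.03 m and horizontal distance between key_seat and lock_left_mouth below 0.003 m and z of key_seat in the frame of lock_left_mouth between -0.003 and 0.003 m and angle between the x axis of key_seat and the x axis of lock_left_mouth, either way round below 0.3 rad and value of joint lock_left above 1.3 rad) or (horizontal distance between plug_mid and socket_right below 0.03 m and horizontal distance between key_seat and lock_right_mouth below 0.003 m and z of key_seat in the frame of lock_right_mouth between -0.003 and 0.003 m and angle between the x axis of key_seat and the x axis of lock_right_mouth, either way round below 0.3 rad and value of joint lock_right above 1.3 rad))), for 0.2 s.
At the end, for the whole second after the job is handed in: The big key is home in the key switch of the station with the spark plug (shoulder within 3 mm of the barrel's face and axis), that barrel is held more than 1.3 rad (75 degrees) clockwise for the last second, and the gripper still holds the key (((horizontal distance between plug_mid and socket_left below 0.03 m and horizontal distance between key_seat and lock_left_mouth below 0.003 m and z of key_seat in the frame of lock_left_mouth between -0.003 and 0.003 m and angle between the x axis of key_seat and the x axis of lock_left_mouth, either way round below 0.3 rad and value of joint lock_left above 1.3 rad) or (horizontal distance between plug_mid and socket_right below 0.03 m and horizontal distance between key_seat and lock_right_mouth below 0.003 m and z of key_seat in the frame of lock_right_mouth between -0.003 and 0.003 m and angle between the x axis of key_seat and the x axis of lock_right_mouth, either way round below 0.3 rad and value of joint lock_right above 1.3 rad)) and contact force between the fingers and key above 1 N); the arm keeps its last pose, push and grip.
It fails at once if the other station's key switch is turned (over 0.3 rad) ((horizontal distance between plug_mid and socket_left below 0.03 m and value of joint lock_right above 0.3 rad) or (horizontal distance between plug_mid and socket_right below 0.03 m and value of joint lock_left above 0.3 rad)).
It fails at once if the key is rammed against the tester or its switch (over 60 N) (contact force between key and tester above 60 N).
It fails at once if the round-bowed key is moved more than 20 mm (distance of round_key_bow from where it was at the start of the episode above 0.02 m).
It fails at once if a bystander is moved more than 30 mm (distance of any of deep_socket, meter, tape, jar, driver, spare_plug, carton from where it was at the start of the episode above 0.03 m).
It also fails if it takes over 58 s, if anything falls off the work surface, if the arm or the gripper's body presses on something with over 40 N, if the wrist force passes 120 N, or if a joint passes its speed limit or range.

### The arm

A 7-joint arm with a two-finger parallel gripper is mounted at the origin on the work surface. World frame = base frame: x ahead of the robot, y to its left, z up, the work surface at z = 0. Lengths are in m, angles in rad, forces in N, time in s.
With the tool pointing down it reaches from about 0.35 to 0.9 m from the base axis. Payload 19.9 kg.
Tool frame: the origin (TCP) lies at the very end of the fingers, on their centre line; the grasp point (between the pads) lies ctrl.pinch_z behind it (ctrl.pinch_z is the distance from the TCP to the grasp point, in m); x points along the fingers, y is the direction in which the jaws open and shut, and the axes are right-handed (so a half turn about x gives the same grasp; the last joint's range is limited). The gripper opens to 94 mm and grips with 3 to 60 N. Pads are 16 mm wide; open, the fingers measure 119 mm over their backs; the gripper's body (75 mm by 177 mm) begins 78 mm behind the grasp point.
Start: joints at [1.286, 0.417, -0.01, 1.614, 0.005, 1.111, -0.053], TCP at [0.151, -0.606, 0.205] pointing down, gripper open.
Joint ranges: [-2.81, 2.81], [-0.39, 2.02], [-1.27, 1.25], [0.06, 2.57], [-1.19, 4.33], [0.19, 2], [-2.82, 2.82]. Speed limits (rad/s): [1.89, 1.89, 2.39, 2.39, 3.01, 3.01, 3.01].

### API

Orientations are given as a rotation vector (axis times angle).
In Python, from cell import ctrl gives the robot as it stands.
- The arm moves only by the tool apply_moves, never from a script. Its argument "moves" is a list of rows, each a list of 5 numbers: the shift along the tool's x, y, z in mm, then the turn about the tool's x in rad, then the closure, from -1 (fully open) to 1 (shut), so that 0 is half open. In form: [[dx, dy, dz, roll, gripper], ...]. A call has 1 to 5 rows; each row is the pose to reach, as a shift and turn from the pose commanded when the call began, along the tool's axes at that moment; what a row does not reach only later rows make up. A row lasts 1/12 s, in which the tool goes at most 41.7 mm and 7.16 degrees, less where a joint would pass 70% of its speed; a pose out of reach is approached as far as the arm can. A call with a gripper value outside its range is refused whole. The fingers move at their own pace and stop on an object; "squeeze" is the grip in N (left out, the last holds). Time passes only in rows, so rows that repeat a pose let the fingers close. It gives the time, the measured TCP pose, the force and the opening at its end, in the units of the state.
- ctrl.get_state(): the state, without advancing time (a new reading comes with each control period).
- ctrl.get_image(name): name is "scene" or "side" or "wrist"; returns a dict with "img" (384x512x3 uint8, red, green, blue), "fx", "fy", "cx", "cy" (pixels), "cam_to_world" (4x4, takes a point from camera to world coordinates). Camera axes: x right, y down, z forward; pixel columns grow to the right and rows downward; lengths in m; the calibration is good to about 2 mm. A picture is of the moment at which its call begins. There is no depth.
- ctrl.job_done(): hands the job in, once; it reports no verdict.
The state is a dict: "time": time; "joint_positions": joint angles; "joint_vel": joint speeds; "tau": joint torques, N m; "eef_pos": TCP position; "eef_rot": TCP orientation; "force": force on the tool from outside, world axes, zero at the start; "wrist_torque": the same for the moment, N m; "gripper_width": finger opening in m.
Only numpy, scipy, OpenCV 4.12 (cv2) and the standard library are available. Lean on these libraries where they do the work, as an engineer would, in place of code of your own. Each camera call takes 0.05 s, during which the arm holds its last target. There are 200 camera calls.

## Working session

There is one attempt and no reset: what is moved stays moved. The work goes in short steps, Python scripts to look and compute and a tool call to move; the robot and the scene stay as the last step left them, time stands still between calls to the robot, and variables do not carry over. Pictures are saved under pics/ and viewed, about 8 in all and at most 12, crops included, and the job is handed in when it is done.

Besides the shell and the picture viewer there is one more tool, called after ">>>" as name([rows], argument=value, ...), one row to a line, values as JSON. apply_moves: Moves the arm, as the interface text tells. Its arguments: {"type":"object","properties":{"moves":{"type":"array","items":{"type":"array","items":{"type":"number"}}},"squeeze":{"type":"number"}},"required":["moves"]}

```bash
ls; mkdir -p pics
cat > h.py <<'E'
import numpy as np, cv2
from cell import ctrl
from scipy.spatial.transform import Rotation as R
def snap(cam,name,crop=None,s=1):
    d=ctrl.get_image(cam); im=d["img"][:,:,::-1].copy()
    np.savez(f"pics/{name}.npz",**{k:np.array(v) for k,v in d.items()})
    if crop: a,b,c,e=crop; im=im[b:e,a:c]
    if s!=1: im=cv2.resize(im,None,fx=s,fy=s,interpolation=cv2.INTER_CUBIC)
    cv2.imwrite(f"pics/{name}.png",im); return d
def at(name,u,v,z):
    d=np.load(f"pics/{name}.npz"); T=d["cam_to_world"]
    r=T[:3,:3]@np.array([(u-d["cx"])/d["fx"],(v-d["cy"])/d["fy"],1]); o=T[:3,3]
    return o+r*(z-o[2])/r[2]
def proj(name,p):
    d=np.load(f"pics/{name}.npz"); T=d["cam_to_world"]
    c=T[:3,:3].T@(np.array(p)-T[:3,3]); return d["fx"]*c[0]/c[2]+d["cx"],d["fy"]*c[1]/c[2]+d["cy"]
def st():
    s=ctrl.get_state(); return s
E
python3 - <<'E'
from h import *
s=st(); print(s, ctrl.pinch_z); print(R.from_rotvec(s["eef_rot"]).as_matrix().round(3))
for c in("scene","side"):
    d=snap(c,c+"0",s=1.5); print(c,d["cam_to_world"].round(3),d["fx"])
E
```

```text
pics
{'time': 0.0, 'joint_positions': array([ 1.28548719,  0.41800304, -0.01025426,  1.61416797,  0.00472039,
        1.11068794, -0.0529953 ]), 'joint_vel': array([ 3.23864331e-06,  7.44143565e-04, -5.14527277e-04, -3.01440391e-04,
        3.09143864e-04,  1.24521063e-03,  2.37504739e-04]), 'tau': array([-3.67780531e-04, -8.51257253e+01,  6.38147481e-01, -4.25985432e+01,
       -4.89019160e-02,  1.88519759e-02,  2.01065104e-04]), 'eef_pos': array([ 0.15073817, -0.60616423,  0.20480999]), 'eef_rot': array([ 2.09209992,  0.25759738, -2.09268926]), 'force': array([-0.08475971, -0.14964394, -0.46679499]), 'wrist_torque': array([-0.01689069,  0.01028765, -0.01390044]), 'gripper_width': 0.0940081130147406} 0.0188
[[-0.     0.241 -0.97 ]
 [ 0.001 -0.97  -0.241]
 [-1.    -0.001  0.   ]]
scene [[ 0.631  0.472 -0.616  1.149]
 [ 0.776 -0.404  0.485 -0.531]
 [-0.02  -0.783 -0.621  0.738]
 [ 0.     0.     0.     1.   ]] 420.46341007488496
side [[-0.894 -0.308  0.326  0.189]
 [-0.448  0.639 -0.625  0.636]
 [-0.017 -0.705 -0.709  0.896]
 [ 0.     0.     0.     1.   ]] 396.5322607133088
```

View pics/scene0.png

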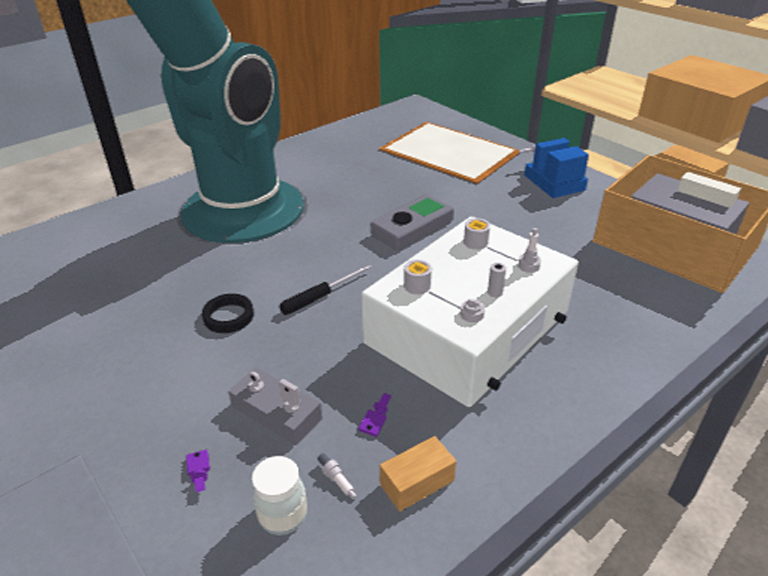

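View pics/side0.png

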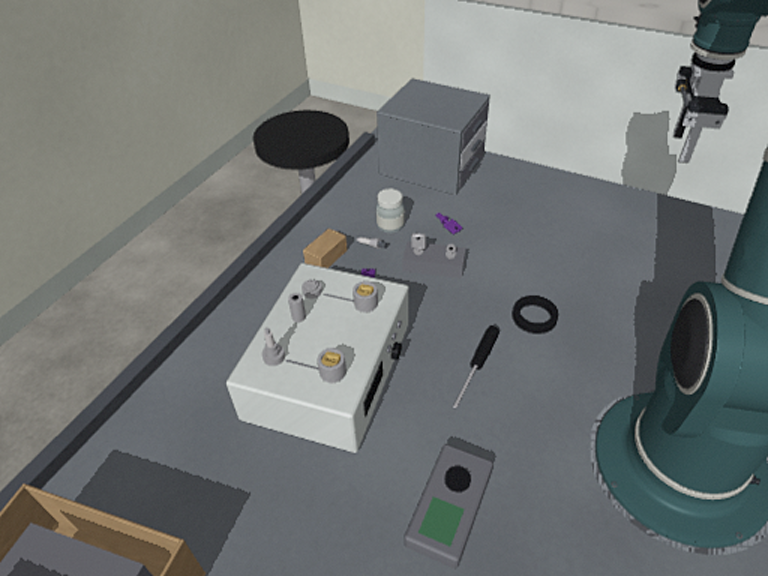

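Left (+y) station holds the plug (scene ≈(530,250), side ≈(272,345)), with its lock at scene (477,227) and side (331,358). The big key stands in the block at scene (290,396) / side (418,242), and the round one at (254,380). Measuring these.

Run:
```python
from h import *
for n,z,a,b in [("bowtop",.084,(289,381),(419,236)),("bowmid",.066,(290,396),(418,243)),("lockL",.156,(477.5,226),(331.5,358)),("lockR",.156,(418,268.5),(366,290)),
 ("plugtop",.192,(535,230),(267,331)),("deeptop",.17,(497.5,267),(295,296)),("roundbow",.056,(254,379),(451,248))]:
    print(n,at("scene0",a[0]/1.5,a[1]/1.5,z).round(4),at("side0",b[0]/1.5,b[1]/1.5,z).round(4))
print("blockcorners",[at("scene0",u/1.5,v/1.5,.036).round(3)[:2] for u,v in((229,388),(250,372),(322,405),(291,425))])
```

```text
bowtop [ 0.5857 -0.2441  0.084 ] [ 0.5841 -0.2466  0.084 ]
bowmid [ 0.5955 -0.2511  0.066 ] [ 0.5851 -0.2442  0.066 ]
lockL [0.5538 0.1641 0.156 ] [0.5483 0.1617 0.156 ]
lockR [0.5775 0.007  0.156 ] [0.5713 0.0049 0.156 ]
plugtop [0.6571 0.1804 0.192 ] [0.6496 0.1828 0.192 ]
deeptop [0.6663 0.0873 0.17  ] [0.6667 0.0823 0.17  ]
roundbow [ 0.5246 -0.2694  0.056 ] [ 0.5194 -0.2704  0.056 ]
blockcorners [array([ 0.498, -0.3  ]), array([ 0.489, -0.259]), array([ 0.616, -0.212]), array([ 0.618, -0.267])]
```

>>> apply_moves([
  [0, -18, -37, -0.124, -0.4],
  [0, -36, -74, -0.248, -0.4],
  [0, -54, -111, -0.372, -0.4],
  [0, -72, -148, -0.496, -0.4],
  [0, -90, -185, -0.62, -0.4],
])

```text
time: 0.52
eef_pos: [0.3097, -0.4729, 0.2053]
eef_rot: [1.704, 0.792, -1.704]
force: [0.9, 0.5, 0.2]
gripper_width: 0.0666
```

```bash
cat >> h.py <<'E'
def rel(p,yaw_ty):
    """shift mm in tool axes and roll to put TCP at p with tool y at world yaw (deg)"""
    s=st(); M=R.from_rotvec(s["eef_rot"]).as_matrix()
    d=M.T@(np.array(p)-s["eef_pos"])*1000
    y=np.degrees(np.arctan2(M[1,1],M[0,1])); dy=(yaw_ty-y+180)%360-180
    print("t",round(s["time"],2),"pos",s["eef_pos"].round(4),"ty yaw",y.round(1),"tilt",M[2].round(3),"q7",s["joint_positions"][6].round(2),
     "q",s["joint_positions"].round(2),"w",round(s["gripper_width"],4),"F",s["force"].round(1),"| shift",d.round(1),"roll",round(-np.radians(dy),3))
E
python3 -c "
from h import *
rel([.585,-.245,.2],111)"
```

```text
t 0.52 pos [ 0.3097 -0.4729  0.2053] ty yaw -40.2 tilt [-1. -0.  0.] q7 0.17 q [ 1.11  0.32 -0.21  1.76  0.07  1.07  0.17] w 0.0666 F [0.9 0.5 0.2] | shift [   5.3   63.4 -351.7] roll -2.638
```

>>> apply_moves([
  [0, 7, -40, -0.124, -0.4],
  [0, 15, -80, -0.248, -0.4],
  [0, 22, -120, -0.372, -0.4],
  [0, 30, -160, -0.496, -0.4],
  [0, 37, -200, -0.62, -0.4],
])

```text
time: 0.93
eef_pos: [0.4679, -0.345, 0.2054]
eef_rot: [1.269, 1.17, -1.269]
force: [0.7, -1.2, 0.1]
gripper_width: 0.0659
```

```bash
python3 -c "
from h import *
rel([.585,-.245,.2],111)"
```

```text
t 0.93 pos [ 0.4679 -0.345   0.2054] ty yaw -4.7 tilt [-1. -0. -0.] q7 0.37 q [ 0.9   0.37 -0.4   1.72  0.16  1.09  0.37] w 0.0659 F [ 0.7 -1.2  0.1] | shift [   5.4  108.6 -109.2] roll -2.018
```

>>> apply_moves([
  [0, 22, -22, -0.124, -0.4],
  [0, 43, -44, -0.248, -0.4],
  [0, 65, -65, -0.372, -0.4],
  [0, 86, -86, -0.496, -0.4],
  [5, 108, -109, -0.62, -0.4],
])

```text
time: 1.35
eef_pos: [0.5848, -0.2467, 0.2009]
eef_rot: [0.804, 1.416, -0.804]
force: [0.1, -0.4, -0.1]
gripper_width: 0.0659
```

>>> apply_moves([
  [0, 0, 0, -0.124, -0.4],
  [0, 0, 0, -0.248, -0.4],
  [0, 0, 0, -0.372, -0.4],
  [0, 0, 0, -0.496, -0.4],
  [0, 0, 0, -0.62, -0.4],
])

```text
time: 1.77
eef_pos: [0.5836, -0.2472, 0.2001]
eef_rot: [0.323, 1.547, -0.323]
force: [-1.0, 0.0, 0.2]
gripper_width: 0.0657
```

>>> apply_moves([
  [0, 0, 0, -0.124, -0.4],
  [0, 0, 0, -0.248, -0.4],
  [0, 0, 0, -0.372, -0.4],
  [0, 0, 0, -0.496, -0.4],
  [0, 0, 0, -0.62, -0.4],
])

```text
time: 2.18
eef_pos: [0.5836, -0.2473, 0.2001]
eef_rot: [-0.163, 1.565, 0.164]
force: [0.5, 0.4, 0.1]
gripper_width: 0.066
```

>>> apply_moves([
  [0, 0, 0, -0.124, -0.4],
  [0, 0, 0, -0.16, -0.4],
  [0, 0, 0, -0.16, -0.4],
])

```text
time: 2.43
eef_pos: [0.5835, -0.2474, 0.2]
eef_rot: [-0.285, 1.552, 0.286]
force: [-0.2, -0.3, 0.0]
gripper_width: 0.0657
```

```bash
python3 -c "
from h import *
rel([.585,-.245,.2],111)
d=snap('wrist','w1',s=1.5); print(d['cam_to_world'].round(3)); print(proj('w1',[.585,-.245,.084]))"
```

```text
t 2.43 pos [ 0.5835 -0.2474  0.2   ] ty yaw 110.9 tilt [-1.     0.001 -0.   ] q7 1.95 q [ 0.94  0.57 -0.84  1.57  0.45  1.2   1.95] w 0.0657 F [-0.2 -0.3  0. ] | shift [-0.   1.7  2.3] roll -0.003
[[-0.354  0.909  0.219  0.52 ]
 [ 0.935  0.344  0.084 -0.272]
 [ 0.001  0.235 -0.972  0.379]
 [ 0.     0.     0.     1.   ]]
(np.float64(255.66036977758523), np.float64(193.09816665131433))
```

View pics/w1.png

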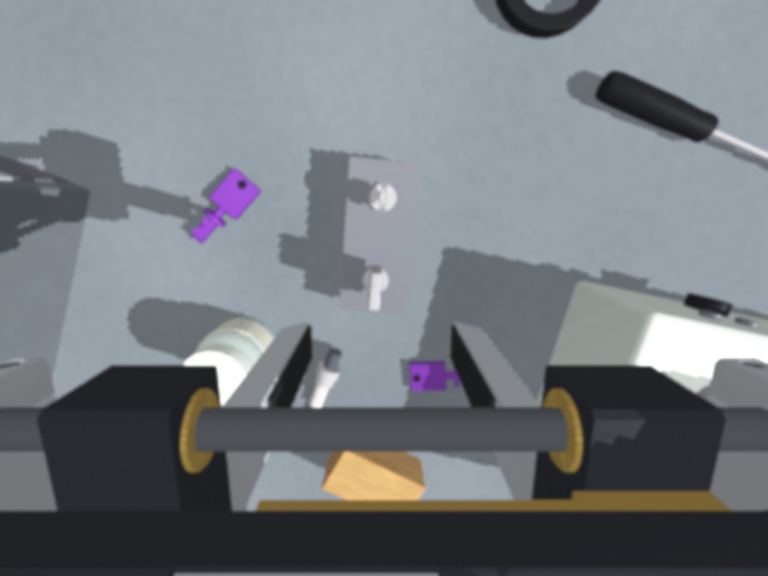

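Run:
```python
from h import *
d=np.load('pics/w1.npz'); im=d['img'][:,:,::-1][95:215,215:295]
cv2.imwrite('pics/w1c.png',cv2.resize(im,None,fx=5,fy=5,interpolation=cv2.INTER_CUBIC)); print(d['fx'])
for p in([.585,-.245,.084],[.571,-.2504,.084],[.599,-.2396,.084],[.599,-.2396,.04]): 
  u,v=proj('w1',p); print(((u-215)*5,(v-95)*5))
```

```text
267.0192032774008
(np.float64(203.30184888792616), np.float64(490.49083325657165))
(np.float64(202.98976514043133), np.float64(425.407465154036))
(np.float64(203.60674759129935), np.float64(554.0757994873186))
(np.float64(202.23656834888843), np.float64(507.18095111700933))
```

View pics/w1c.png

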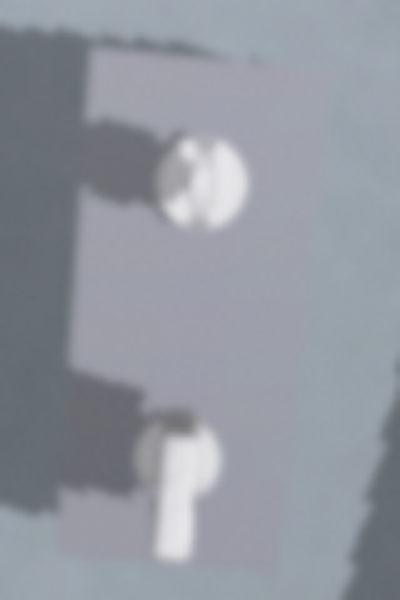

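Run:
```python
from h import *
a=lambda u,v,z:at('w1',215+u/5,95+v/5,z)
p,q=a(180,433,.084),a(173,560,.084); c=(p+q)/2; d=q-p; print("bow",c.round(4),np.linalg.norm(d),np.degrees(np.arctan2(d[1],d[0])))
for e in(((92,50),(62,555)),((330,65),(280,565))):
  d=a(*e[1],.036)-a(*e[0],.036); print(np.linalg.norm(d),np.degrees(np.arctan2(d[1],d[0])))
r=a(203,183,.04); s=a(178,458,.04); d=s-r; print(r,s,np.linalg.norm(d),np.degrees(np.arctan2(d[1],d[0])))
y=np.degrees(np.arctan2(d[1],d[0]));rel([c[0],c[1],.058],y+90)
```

```text
bow [ 0.5886 -0.2501  0.084 ] 0.02973985387908345 17.490008152747908
0.12877388389154268 16.138058484203643
0.12808315288557576 16.11099934091525
[ 0.52174142 -0.26876823  0.04      ] [ 0.58893237 -0.25014883  0.04      ] 0.06972306513344843 15.488673308388952
t 2.48 pos [ 0.5836 -0.2474  0.2001] ty yaw 110.7 tilt [-1.     0.001 -0.   ] q7 1.94 q [ 0.94  0.57 -0.84  1.57  0.45  1.2   1.94] w 0.0656 F [ 1.  -0.1 -1.2] | shift [142.1  -4.5   3.8] roll 0.091
```

>>> apply_moves([
  [20, -4.5, 4, 0.082, -0.4],
  [50, -4.5, 4, 0.082, -0.4],
  [85, -4.5, 4, 0.082, -0.4],
  [120, -4.5, 4, 0.082, -0.4],
  [152, -4.5, 4, 0.082, -0.4],
])

```text
time: 2.9
eef_pos: [0.5886, -0.25, 0.0465]
eef_rot: [-0.218, 1.56, 0.218]
force: [1.1, -0.0, 0.0]
gripper_width: 0.0657
```

>>> apply_moves([
  [0, 0, 0, 0, 0.2],
  [0, 0, 0, 0, 0.5],
  [0, 0, 0, 0, 0.7],
  [0, 0, 0, 0, 1],
  [0, 0, 0, 0, 1],
], squeeze=15)

```text
time: 3.32
eef_pos: [0.5901, -0.2505, 0.0504]
eef_rot: [-0.221, 1.558, 0.218]
force: [0.5, 0.4, 0.8]
gripper_width: 0.0362
```

```bash
python3 -c "
from h import *
rel([.5887,-.2501,.048],106)
print(st()['wrist_torque'])"
```

```text
t 3.32 pos [ 0.5901 -0.2505  0.0504] ty yaw 106.0 tilt [-1.    -0.002  0.002] q7 1.78 q [ 0.86  0.74 -0.72  1.67  0.57  0.96  1.78] w 0.0362 F [0.5 0.4 0.8] | shift [ 2.4  0.7 -1.2] roll 0.0
[ 0.05936816 -0.12763434 -0.03500491]
```

>>> apply_moves([
  [0, 0, 0, 0, 1],
  [0, 0, 0, 0, 1],
  [0, 0, 0, 0, 1],
  [0, 0, 0, 0, 1],
  [0, 0, 0, 0, 1],
], squeeze=15)

```text
time: 3.73
eef_pos: [0.5892, -0.2501, 0.0486]
eef_rot: [-0.22, 1.56, 0.22]
force: [-0.9, -0.7, 3.7]
gripper_width: 0.0084
```

>>> apply_moves([
  [0, 0, 0, 0, 1],
  [0, 0, 0, 0, 1],
  [0, 0, 0, 0, 1],
  [0, 0, 0, 0, 1],
  [0, 0, 0, 0, 1],
], squeeze=50)

```text
time: 4.15
eef_pos: [0.5892, -0.2501, 0.0486]
eef_rot: [-0.22, 1.56, 0.22]
force: [-2.4, 0.2, 5.3]
gripper_width: 0.0088
```

```bash
python3 -c "
from h import *
rel([.5887,-.2501,.048],106)
print(st()['wrist_torque'])"
```

```text
t 4.15 pos [ 0.5892 -0.2501  0.0486] ty yaw 106.0 tilt [-1. -0.  0.] q7 1.78 q [ 0.86  0.74 -0.72  1.67  0.57  0.96  1.78] w 0.0088 F [-2.4  0.2  5.3] | shift [ 0.6  0.2 -0.4] roll 0.001
[0.05841288 0.3150098  0.01961069]
```

>>> apply_moves([
  [-8, 0, 0, 0, 1],
  [-20, 0, 0, 0, 1],
  [-40, 0, 0, 0, 1],
  [-70, 0, 0, 0, 1],
  [-105, 0, 0, 0, 1],
])

```text
time: 4.57
eef_pos: [0.5884, -0.2496, 0.1544]
eef_rot: [-0.219, 1.561, 0.221]
force: [-0.5, 1.4, -1.7]
gripper_width: 0.0089
```

>>> apply_moves([
  [-30, 0, 0, 0, 1],
  [-65, 0, 0, 0, 1],
  [-100, 0, 0, 0, 1],
  [-115, 0, 0, 0, 1],
  [-115, 0, 0, 0, 1],
])

```text
time: 4.98
eef_pos: [0.5905, -0.2499, 0.2735]
eef_rot: [-0.223, 1.555, 0.218]
force: [0.1, -0.0, -0.7]
gripper_width: 0.0088
```

```bash
python3 -c "
from h import *
rel([.55,.0,.268],98.5)
print(st()['wrist_torque'])"
```

```text
t 4.98 pos [ 0.5905 -0.2499  0.2735] ty yaw 106.1 tilt [-1.    -0.004  0.005] q7 1.91 q [ 0.93  0.52 -0.85  1.47  0.39  1.32  1.91] w 0.0088 F [ 0.1 -0.  -0.7] | shift [  4.7 251.3  30.3] roll 0.132
[ 0.0954415  -0.13925014  0.02441276]
```

>>> apply_moves([
  [0, 40, 3, 0.05, 1],
  [0, 80, 6, 0.1, 1],
  [0, 120, 9, 0.13, 1],
  [0, 160, 12, 0.13, 1],
  [0, 200, 14, 0.13, 1],
])

```text
time: 5.4
eef_pos: [0.5461, -0.0521, 0.2683]
eef_rot: [-0.118, 1.568, 0.118]
force: [0.7, 0.8, -0.9]
gripper_width: 0.0091
```

```bash
python3 -c "
from h import *
rel([.575,.162,.27],98.5)"
```

```text
t 5.4 pos [ 0.5461 -0.0521  0.2683] ty yaw 98.6 tilt [-1.    -0.    -0.001] q7 1.51 q [ 0.77  0.34 -0.92  1.71  0.29  1.23  1.51] w 0.0091 F [ 0.7  0.8 -0.9] | shift [ -1.7 207.4  60.6] roll 0.002
```

>>> apply_moves([
  [0, 39, 12, 0, 1],
  [0, 78, 24, 0, 1],
  [0, 117, 36, 0, 1],
  [0, 156, 48, 0, 1],
  [0, 195, 60, 0, 1],
])

```text
time: 5.82
eef_pos: [0.577, 0.1496, 0.2684]
eef_rot: [-0.118, 1.568, 0.118]
force: [0.6, -0.6, -1.5]
gripper_width: 0.0085
```

>>> apply_moves([
  [0, 12, 0, 0, 1],
  [0, 12, 0, 0, 1],
  [0, 12, 0, 0, 1],
  [0, 12, 0, 0, 1],
])

```text
time: 6.15
eef_pos: [0.5757, 0.1583, 0.2683]
eef_rot: [-0.117, 1.568, 0.117]
force: [-0.2, 0.3, -1.2]
gripper_width: 0.0089
```

Run:
```python
from h import *
rel([.555,.162,.27],98.5)
d=snap('wrist','w2',s=1.5)
print([np.array(proj('w2',p))*1.5 for p in([.551,.163,.156],[.57,.005,.156])])
```

```text
t 6.15 pos [0.5757 0.1583 0.2683] ty yaw 98.5 tilt [-1.    -0.001 -0.   ] q7 1.1 q [ 0.36  0.46 -0.93  1.59  0.38  1.29  1.1 ] w 0.0089 F [-0.2  0.3 -1.2] | shift [ -1.7   6.7 -19.9] roll 0.001
[array([392.82057988, 256.26381042]), array([174.79037042, 250.37116907])]
```

View pics/w2.png

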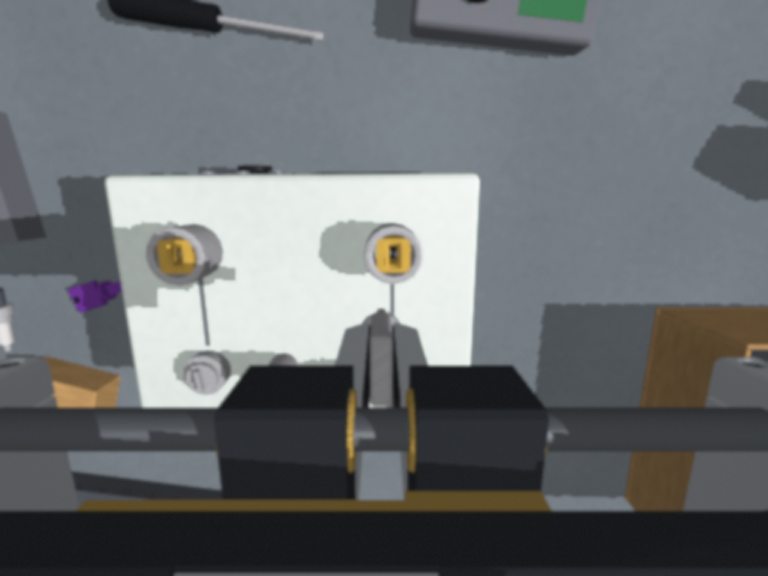

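Run:
```python
from h import *
d=np.load('pics/w2.npz'); im=d['img'].astype(int)
m=((im[:,:,0]-im[:,:,2])>60).astype(np.uint8); m[:130]=0; m[200:]=0
n,l,s,c=cv2.connectedComponentsWithStats(m)
P=[]
for i in range(1,n):
    if s[i][4]>60:
        x,y,w,h,a=s[i]; print(s[i],c[i]); 
        (u,v),r=cv2.minEnclosingCircle(np.argwhere(l==i)[:,::-1].astype(np.float32)); p=at('w2',u,v,.156);q=at('w2',x+w/2-.5,y+h/2-.5,.156); print(u,v,r,p.round(4),q.round(4)); P.append(q)
if len(P)==2:
    P.sort(key=lambda p:-p[1]); v=P[0]-P[1]; print(np.linalg.norm(v),np.degrees(np.arctan2(-v[0],v[1])))
# tester top edges left edge
for e in (((108,179),(478,176)),): 
    a,b=[at('w2',u/1.5,v/1.5,.12) for u,v in e[0:2]]; w=b-a; print(a,b,np.linalg.norm(w),np.degrees(np.arctan2(-w[0],w[1])))
g=im[150:190,240:285]; cv2.imwrite('pics/w2c.png',cv2.resize(d['img'][140:250,215:310,::-1],None,fx=6,fy=5.4,interpolation=cv2.INTER_CUBIC))
```

```text
[105 159  25  23 480] [117.10416667 170.3125    ]
116.5 170.5 14.159902572631836 [0.574  0.0051 0.156 ] [0.5733 0.0056 0.156 ]
[251 158  23  24 469] [261.95095949 169.80170576]
262.0 169.64285278320312 13.891996383666992 [0.5497 0.1629 0.156 ] [0.5495 0.1629 0.156 ]
0.15909244261882377 8.615878634268121
[ 0.52853046 -0.06616582  0.12      ] [0.48370401 0.22131167 0.12      ] 0.2909513960323562 8.862777441294757
```

View pics/w2c.png

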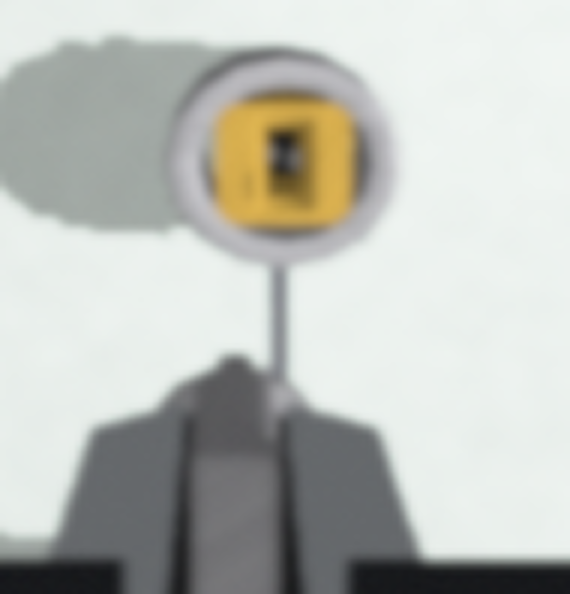

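```bash
python3 -c "
from h import *
rel([.5501,.1630,.205],98.7)"
```

```text
t 6.2 pos [0.5758 0.158  0.2683] ty yaw 98.5 tilt [-1.    -0.001 -0.   ] q7 1.1 q [ 0.36  0.46 -0.93  1.59  0.38  1.29  1.1 ] w 0.009 F [-0.4  0.2 -0.3] | shift [ 63.3   8.8 -24.6] roll -0.004
```

>>> apply_moves([
  [0, 5, -14, 0, 1],
  [10, 9, -25, -0.004, 1],
  [35, 9, -25, -0.004, 1],
  [55, 9, -25, -0.004, 1],
  [63, 9, -25, -0.004, 1],
])

```text
time: 6.62
eef_pos: [0.5489, 0.1626, 0.2033]
eef_rot: [-0.12, 1.57, 0.119]
force: [0.2, -0.2, -1.7]
gripper_width: 0.0085
```

>>> apply_moves([
  [0, 0, 0, 0, 1],
  [0, 0, 0, 0, 1],
  [0, 0, 0, 0, 1],
  [0, 0, 0, 0, 1],
])

```text
time: 6.95
eef_pos: [0.5501, 0.1649, 0.2065]
eef_rot: [-0.121, 1.566, 0.121]
force: [0.8, -0.1, -1.2]
gripper_width: 0.0088
```

```bash
python3 -c "
from h import *
rel([.5501,.1630,.196],98.7); print(st()['wrist_torque'])
snap('wrist','w3',(190,150,330,270),5)"
```

```text
t 6.95 pos [0.5501 0.1649 0.2065] ty yaw 98.8 tilt [-1.     0.     0.001] q7 1.04 q [ 0.35  0.47 -0.92  1.72  0.4   1.15  1.04] w 0.0088 F [ 0.8 -0.1 -1.2] | shift [10.5 -1.9 -0.3] roll 0.002
[ 0.06043709 -0.1765235   0.02293558]
```

View pics/w3.png

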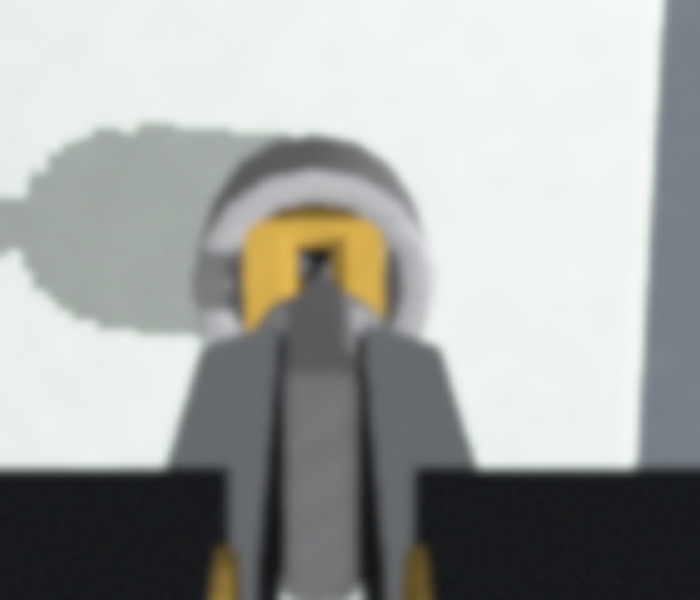

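>>> apply_moves([
  [0, 0, 0, 0, 1],
  [0, 0, 0, 0, 1],
  [0, 0, 0, 0, 1],
])

```text
time: 7.25
eef_pos: [0.5496, 0.1648, 0.2057]
eef_rot: [-0.121, 1.567, 0.121]
force: [-0.3, 0.6, -1.6]
gripper_width: 0.0087
```

```bash
python3 -c "
from h import *
rel([.5501,.1630,.196],98.7)
d=ctrl.get_image('wrist'); im=d['img'].astype(int)
for r in (196,198,200,202): print((im[r,235:275,0]-im[r,235:275,2]))
a=at('w3',190+298/5,150+265/5,.156);b=at('w3',190+345/5,150+265/5,.156);print(a,b)
T=np.load('pics/w3.npz')['cam_to_world'];print(T.round(4))
"
```

```text
t 7.25 pos [0.5496 0.1648 0.2057] ty yaw 98.8 tilt [-1.  0.  0.] q7 1.04 q [ 0.35  0.47 -0.92  1.72  0.41  1.15  1.04] w 0.0087 F [-0.3  0.6 -1.6] | shift [ 9.7 -1.9  0.2] roll 0.002
[ -4  -4   0  11  38  72 102 122 129 133 132 135 134 135 133 133 133 133
 132 130 129 130 131 133 134 134 133 130 119  95  59  25   5  -2  -4  -4
  -4  -4  -4  -4]
[ -3  -1   9  42  86 120 134 136 137 138 139 140 141 139 135 129 125 122
 119 117 114 114 115 119 130 137 138 137 137 132 111  69  25   2  -3  -3
  -4  -4  -5  -5]
[ -3  -1  17  59 102 127 134 137 137 138 140 142 141 133 107  80  66  62
  61  59  65  78  91 105 124 135 138 137 137 134 118  80  35   7  -2  -3
  -3  -3  -3  -3]
[ -2  -1  12  45  86 118 133 137 138 137 140 141 140 125  78  29   6   1
   1   8  30  61  85 104 122 134 137 136 136 134 120  86  43   9  -2  -3
  -4  -3  -3  -3]
[0.54662754 0.15996662 0.156     ] [0.54536412 0.16824062 0.156     ]
[[-1.511e-01  9.604e-01  2.339e-01  4.826e-01]
 [ 9.885e-01  1.467e-01  3.640e-02  1.538e-01]
 [ 6.000e-04  2.367e-01 -9.716e-01  3.851e-01]
 [ 0.000e+00  0.000e+00  0.000e+00  1.000e+00]]
```

>>> apply_moves([
  [3, -2, 0, 0, 1],
  [6, -2, 0, 0, 1],
  [9, -2, 0, 0, 1],
  [9, -2, 0, 0, 1],
  [9, -2, 0, 0, 1],
])

```text
time: 7.72
eef_pos: [0.5497, 0.1628, 0.1962]
eef_rot: [-0.121, 1.568, 0.121]
force: [0.3, -0.5, -0.6]
gripper_width: 0.0086
```

```bash
python3 -c "
from h import *
rel([.5501,.1630,.1686],98.7);print(st()['wrist_torque'])"
```

```text
t 7.72 pos [0.5497 0.1628 0.1962] ty yaw 98.8 tilt [-1.     0.    -0.001] q7 1.04 q [ 0.35  0.48 -0.91  1.73  0.41  1.14  1.04] w 0.0086 F [ 0.3 -0.5 -0.6] | shift [27.6  0.1  0.4] roll 0.002
[ 0.06408676 -0.10914972  0.00749905]
```

>>> apply_moves([
  [1.5, 0, 0.4, 0, 1],
  [3, 0, 0.4, 0, 1],
  [4.5, 0, 0.4, 0, 1],
  [6, 0, 0.4, 0, 1],
  [7, 0, 0.4, 0, 1],
])

```text
time: 8.13
eef_pos: [0.5502, 0.1629, 0.1892]
eef_rot: [-0.121, 1.568, 0.121]
force: [0.6, -0.7, 0.1]
gripper_width: 0.0089
```

```bash
python3 -c "
from h import *
rel([.5501,.1630,.1686],98.7);print(st()['wrist_torque'])"
```

```text
t 8.13 pos [0.5502 0.1629 0.1892] ty yaw 98.8 tilt [-1.  0. -0.] q7 1.03 q [ 0.35  0.49 -0.91  1.74  0.42  1.12  1.03] w 0.0089 F [ 0.6 -0.7  0.1] | shift [20.6  0.1 -0. ] roll 0.002
[ 0.06894148 -0.13796162 -0.04454816]
```

>>> apply_moves([
  [1, 0, 0, 0, 1],
  [2, 0, 0, 0, 1],
  [3, 0, 0, 0, 1],
  [3.5, 0, 0, 0, 1],
  [4, 0, 0, 0, 1],
])

```text
time: 8.55
eef_pos: [0.5502, 0.1629, 0.1854]
eef_rot: [-0.121, 1.567, 0.121]
force: [0.2, 0.4, 0.1]
gripper_width: 0.0086
```

>>> apply_moves([
  [0.3, 0, 0, 0, 1],
  [0.6, 0, 0, 0, 1],
  [0.9, 0, 0, 0, 1],
  [1.2, 0, 0, 0, 1],
  [1.5, 0, 0, 0, 1],
])

```text
time: 8.97
eef_pos: [0.5503, 0.1629, 0.1841]
eef_rot: [-0.121, 1.567, 0.121]
force: [-1.0, -0.1, 2.4]
gripper_width: 0.0082
```

>>> apply_moves([
  [0.4, 1, 0, 0, 1],
  [0.7, 1.5, 0, 0, 1],
  [1, 0, 0, 0, 1],
  [1.2, -1.5, 0, 0, 1],
  [1.4, 0, 0, 0, 1],
])

```text
time: 9.38
eef_pos: [0.5505, 0.1631, 0.1829]
eef_rot: [-0.121, 1.567, 0.121]
force: [0.7, -6.2, 5.7]
gripper_width: 0.0086
```

>>> apply_moves([
  [0.4, 1, 0, 0, 1],
  [0.7, 1.8, 0, 0, 1],
  [1, 0, 0, 0, 1],
  [1.2, -1.8, 0, 0, 1],
  [1.4, 0, 0, 0, 1],
])

```text
time: 9.8
eef_pos: [0.5506, 0.163, 0.1817]
eef_rot: [-0.121, 1.566, 0.121]
force: [-0.3, -8.2, 8.6]
gripper_width: 0.0087
```

>>> apply_moves([
  [0.4, 1, 0, 0, 1],
  [0.7, 1.8, 0, 0, 1],
  [1, 0, 0, 0, 1],
  [1.2, -1.8, 0, 0, 1],
  [1.4, 0, 0, 0, 1],
])

```text
time: 10.22
eef_pos: [0.5505, 0.163, 0.1799]
eef_rot: [-0.121, 1.567, 0.122]
force: [2.0, -7.6, 4.2]
gripper_width: 0.0089
```

>>> apply_moves([
  [0.4, 1, 0, 0, 1],
  [0.7, 1.8, 0, 0, 1],
  [1, 0, 0, 0, 1],
  [1.2, -1.8, 0, 0, 1],
  [1.4, 0, 0, 0, 1],
])

```text
time: 10.63
eef_pos: [0.5503, 0.163, 0.1785]
eef_rot: [-0.121, 1.567, 0.122]
force: [0.7, -6.4, 6.1]
gripper_width: 0.0088
```

```bash
python3 -c "
from h import *
rel([.5501,.1630,.1686],98.7);print(st()['wrist_torque'])"
```

```text
t 10.63 pos [0.5503 0.163  0.1785] ty yaw 98.8 tilt [-1.     0.001  0.   ] q7 1.03 q [ 0.34  0.5  -0.9   1.75  0.43  1.1   1.03] w 0.0088 F [ 0.7 -6.4  6.1] | shift [ 9.9  0.  -0.2] roll 0.002
[-1.72794263 -0.31638466  0.01248766]
```

>>> apply_moves([
  [0.4, 1, 0, 0, 1],
  [0.7, 1.8, 0, 0, 1],
  [1, 0, 0, 0, 1],
  [1.2, -1.8, 0, 0, 1],
  [1.4, 0, 0, 0, 1],
])

```text
time: 11.05
eef_pos: [0.5502, 0.1634, 0.1774]
eef_rot: [-0.121, 1.567, 0.122]
force: [1.9, -4.6, 7.3]
gripper_width: 0.0088
```

>>> apply_moves([
  [0.4, 1, 0, 0, 1],
  [0.7, 1.8, 0, 0, 1],
  [1, 0, 0, 0, 1],
  [1.2, -1.8, 0, 0, 1],
  [1.4, 0, 0, 0, 1],
])

```text
time: 11.47
eef_pos: [0.5504, 0.1636, 0.1762]
eef_rot: [-0.12, 1.566, 0.122]
force: [1.6, -2.2, 7.3]
gripper_width: 0.0084
```

>>> apply_moves([
  [0.4, 1, 0, 0, 1],
  [0.7, 1.8, 0, 0, 1],
  [1, 0, 0, 0, 1],
  [1.2, -1.8, 0, 0, 1],
  [1.4, 0, 0, 0, 1],
])

```text
time: 11.88
eef_pos: [0.5498, 0.1637, 0.174]
eef_rot: [-0.12, 1.568, 0.123]
force: [-0.4, -1.7, 1.9]
gripper_width: 0.009
```

```bash
python3 -c "
from h import *
rel([.5501,.1630,.1686],98.7);print(st()['wrist_torque'])"
```

```text
t 11.88 pos [0.5498 0.1637 0.174 ] ty yaw 98.9 tilt [-1.     0.002 -0.001] q7 1.02 q [ 0.34  0.5  -0.9   1.75  0.44  1.1   1.02] w 0.009 F [-0.4 -1.7  1.9] | shift [ 5.4 -0.8  0.2] roll 0.003
[-0.35986955 -0.10724301 -0.00810734]
```

>>> apply_moves([
  [0.8, -0.4, 0, 0, 1],
  [1.6, -0.4, 0, 0, 1],
  [2.4, -0.4, 0, 0, 1],
  [3.2, -0.4, 0, 0, 1],
  [4, -0.4, 0, 0, 1],
])

```text
time: 12.3
eef_pos: [0.5503, 0.1635, 0.1703]
eef_rot: [-0.12, 1.567, 0.123]
force: [-0.9, 5.3, 5.6]
gripper_width: 0.0092
```

>>> apply_moves([
  [0.4, 0, 0, 0, 1],
  [0.8, 0, 0, 0, 1],
  [1.1, 0, 0, 0, 1],
  [1.4, 0, 0, 0, 1],
  [1.4, 0, 0, 0, 1],
])

```text
time: 12.72
eef_pos: [0.5503, 0.1635, 0.1688]
eef_rot: [-0.12, 1.567, 0.123]
force: [0.5, 6.8, -0.8]
gripper_width: 0.0086
```

```bash
python3 -c "
from h import *
rel([.5501,.1630,.1686],98.7);print(st()['wrist_torque'])"
```

```text
t 12.72 pos [0.5503 0.1635 0.1688] ty yaw 98.9 tilt [-1.     0.002  0.001] q7 1.02 q [ 0.33  0.51 -0.89  1.76  0.44  1.09  1.02] w 0.0086 F [ 0.5  6.8 -0.8] | shift [ 0.2 -0.5 -0.2] roll 0.003
[ 1.7646759  -0.294444    0.04262512]
```

>>> apply_moves([
  [0.2, 0.3, 0, 0, 1],
  [0.4, 0.3, 0, 0, 1],
  [0.6, 0.3, 0, 0, 1],
  [0.8, 0.3, 0, 0, 1],
  [0.8, 0.3, 0, 0, 1],
])

```text
time: 13.13
eef_pos: [0.5503, 0.1636, 0.1685]
eef_rot: [-0.121, 1.567, 0.122]
force: [-2.5, 5.2, 9.9]
gripper_width: 0.0086
```

>>> apply_moves([
  [0.2, 0, 0, 0, 1],
  [0.4, 0, 0, 0, 1],
  [0.6, 0, 0, 0, 1],
  [0.8, 0, 0, 0, 1],
  [0.8, 0, 0, 0, 1],
])

```text
time: 13.55
eef_pos: [0.5504, 0.1637, 0.1684]
eef_rot: [-0.121, 1.566, 0.122]
force: [-7.4, 2.8, 21.5]
gripper_width: 0.0087
```

Seated: z stops at 0.1684 (predicted 0.1686) with the force rising. I'll ease the push and turn.

>>> apply_moves([
  [-0.3, 0, 0, 0, 1],
  [-0.5, 0, 0, 0, 1],
  [-0.5, 0, 0, 0, 1],
], squeeze=60)

```text
time: 13.8
eef_pos: [0.5504, 0.1637, 0.1685]
eef_rot: [-0.121, 1.566, 0.122]
force: [-4.1, 3.1, 13.8]
gripper_width: 0.0086
```

>>> apply_moves([
  [0, 0, 0, 0.07, 1],
  [0, 0, 0, 0.15, 1],
  [0, 0, 0, 0.23, 1],
  [0, 0, 0, 0.31, 1],
  [0, 0, 0, 0.4, 1],
])

```text
time: 14.22
eef_pos: [0.5507, 0.1636, 0.1685]
eef_rot: [0.197, 1.561, -0.194]
force: [-1.5, 4.8, 10.2]
gripper_width: 0.0086
```

```bash
python3 -c "
from h import *
rel([.5503,.1636,.1685],8.9);print(st()['wrist_torque'])"
```

```text
t 14.22 pos [0.5507 0.1636 0.1685] ty yaw 75.7 tilt [-1.     0.001  0.001] q7 0.66 q [ 0.27  0.48 -0.8   1.76  0.39  1.07  0.66] w 0.0086 F [-1.5  4.8 10.2] | shift [ 0.  -0.1 -0.4] roll 1.166
[1.15759926 0.24777561 0.05018252]
```

>>> apply_moves([
  [0, 0, 0, 0.1, 1],
  [0, 0, 0, 0.2, 1],
  [0, 0, 0, 0.3, 1],
  [0, 0, 0, 0.4, 1],
  [0, 0, 0, 0.5, 1],
])

```text
time: 14.63
eef_pos: [0.5507, 0.1634, 0.1685]
eef_rot: [0.588, 1.489, -0.586]
force: [-2.3, 3.2, 10.9]
gripper_width: 0.0083
```

>>> apply_moves([
  [0, 0, 0, 0.1, 1],
  [0, 0, 0, 0.2, 1],
  [0, 0, 0, 0.3, 1],
  [0, 0, 0, 0.4, 1],
  [0, 0, 0, 0.5, 1],
])

```text
time: 15.05
eef_pos: [0.5506, 0.1633, 0.1685]
eef_rot: [0.971, 1.343, -0.969]
force: [-3.2, 2.4, 11.7]
gripper_width: 0.0089
```

```bash
python3 -c "
from h import *
rel([.5503,.1636,.1685],8.9);print(st()['wrist_torque'])"
```

```text
t 15.05 pos [0.5506 0.1633 0.1685] ty yaw 18.4 tilt [-1.     0.001 -0.   ] q7 -0.25 q [ 0.12  0.42 -0.59  1.77  0.27  1.03 -0.25] w 0.0089 F [-3.2  2.4 11.7] | shift [ 0.  -0.2 -0.4] roll 0.165
[0.63445402 0.53040023 0.12174046]
```

>>> apply_moves([
  [0, 0, 0, 0.1, 1],
  [0, 0, 0, 0.18, 1],
  [0, 0, 0, 0.22, 1],
  [0, 0, 0, 0.22, 1],
  [0, 0, 0, 0.22, 1],
])

```text
time: 15.47
eef_pos: [0.5505, 0.1632, 0.1685]
eef_rot: [1.132, 1.256, -1.131]
force: [-1.9, 1.7, 12.1]
gripper_width: 0.0089
```

>>> apply_moves([
  [0, 0, 0, 0, 1],
  [0, 0, 0, 0, 1],
  [0, 0, 0, 0, 1],
  [0, 0, 0, 0, 1],
  [0, 0, 0, 0, 1],
])

```text
time: 15.88
eef_pos: [0.5505, 0.1632, 0.1685]
eef_rot: [1.132, 1.257, -1.13]
force: [-3.8, 1.4, 12.7]
gripper_width: 0.0086
```

```bash
python3 -c "
from h import *
rel([.5503,.1636,.1685],8.9);print(st()['wrist_torque'])
d=snap('wrist','w4',(160,130,360,270),4)"
```

```text
t 15.88 pos [0.5505 0.1632 0.1685] ty yaw 6.0 tilt [-1.     0.001 -0.   ] q7 -0.44 q [ 0.09  0.42 -0.54  1.77  0.25  1.03 -0.44] w 0.0086 F [-3.8  1.4 12.7] | shift [ 0.  -0.2 -0.4] roll -0.05
[0.57316679 0.6926703  0.05280974]
```

View pics/w4.png

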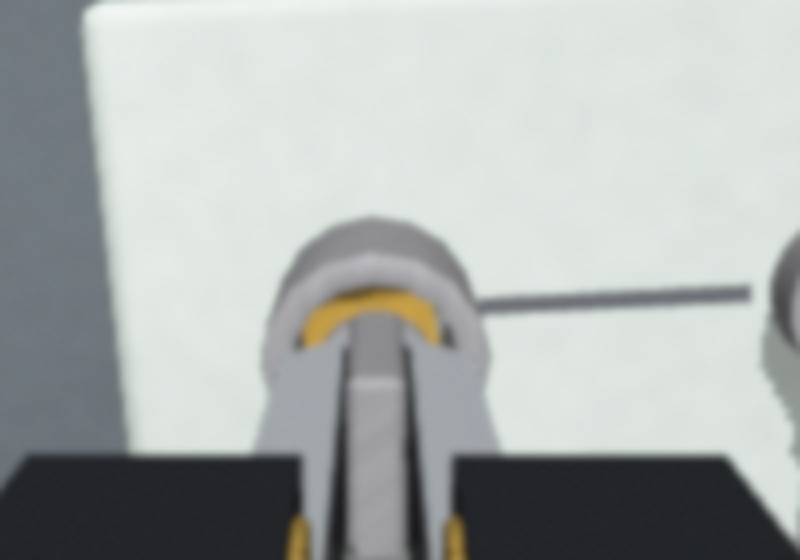

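The picture shows the key's bow square in the fingers at (375,440), with its shoulder down inside the ring at (378,340). The tool has turned 1.62 rad, so the barrel should be at about 1.5 rad after key play. Handing in.

```bash
python3 -c "
from h import *
print(ctrl.job_done())"
```

```text
the job is handed in; nothing more can be done
None
```

I took the big rectangular-bowed key out of the block and worked it past both pins in the left switch, the one in front of the fitted plug. I pushed it home, turned it clockwise and handed the job in while still holding it turned. The hand-in reports no verdict.

- **Seating:** the key stopped at a TCP height of 0.1684 m, against 0.1686 m predicted for fully home. Pushing past the pins, the highest wrist force I read was about 9 N. The largest reading overall was about 22 N, pressing the shoulder home, against the 60 N limit.
- **Turn:** the tool turned 1.62 rad, so the barrel should be at about 1.5 rad after 0.12 rad of key play. I did not measure the barrel angle directly.
- **Grip:** the last reading was about 13 N of downward push, a 60 N grip setting and an 8.6 mm opening on the 9 mm bow. The last wrist picture showed the key square in the fingers and down inside the ring.
- **Other objects:** the arm was never near the other switch, the round key or the loose items, but I took no final picture to check them.

No check failed. The only disagreement was a TCP error of about 2 mm in y above the lock, which I corrected before inserting the key.

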